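Gauge two bearing blocks on a pin and sort them

TASK

One of the two aluminium bearing blocks on the black rack has a broken-off core stuck deep in its bore, and it can only be found by trying: slide a block along the gauge's channel slowly onto the level gauge pin without ramming or forcing it, and see whether it goes fully home against the end block. Leave the good block fully home on the pin, and stand the blocked one upright on its base on the floor of the white bin. Do not knock over or shift the tape roll, the bottle or the screwdriver.

Things in the scene. Friction and masses are not known exactly. Their poses are not given: they have to be found in the camera images.
- block_1: First block: plain aluminium block, 56 (x) by 36 (y) by 40 (z) mm, 0.12 to 0.22 kg. Origin: centre of its underside; z up. A blind bore 46 mm deep runs along its x, its mouth on the +x end. The two blocks look the same; one of them, not always the same one, has a core caught in the bore, out of sight.
- block_2: Second block: plain aluminium block, 56 (x) by 36 (y) by 40 (z) mm, 0.12 to 0.22 kg. Origin: centre of its underside; z up. A blind bore 46 mm deep runs along its x, its mouth on the +x end. The two blocks look the same; one of them, not always the same one, has a core caught in the bore, out of sight.
- block_1_mouth (a point): centre of the 19 mm round bore mouth in the +x end face of that block, 20 mm above its underside; axes as the block's. Behind a 6 mm thick rim the bore is wider and black inside.
- block_2_mouth (a point): centre of the 19 mm round bore mouth in the +x end face of that block, 20 mm above its underside; axes as the block's. Behind a 6 mm thick rim the bore is wider and black inside.
- gauge: fixed steel gauge. Origin: on the bench under the channel's middle line; +x along the channel from its open end (x = -100 mm) to the end block, z up. Channel floor 8 mm above the bench, 40 mm wide between two rails 12 mm thick that rise 9 mm above the floor, x = -100 to 50. End block: flat face at x = 60, 52 wide, 30 thick, top 52 above the bench.
- gauge_nose (a point): round nose of the gauge pin, 20 mm along the gauge's x, 28 mm above the bench; axes as the gauge's. The pin, 14 mm thick, level, points to the gauge's -x and stands 40 mm out of the end block. A block in the channel on its base, mouth to the gauge's +x, is in line with it, with 2 mm play to each side.
- gauge_stop (a point): middle of the end block's flat face, 28 mm above the bench; axes as the gauge's. A good block goes home until its mouth face touches here (its origin at gauge x = 32 mm); the blocked one stops about 16 mm short. Pushing takes 1 to 3 N until it stops. Keep under 60 mm/s and stop when it stops: over 110 N at the gauge, impact included, fails.
- bin: fixed open white bin, 210 (x) by 160 (y) by 45 mm high outside, walls and floor 5 mm thick. Origin: centre of its underside; z up.
- rack: fixed flat black board, 260 (x) by 110 (y) by 5 mm, on which the blocks stand in a row along its x, about 110 mm apart, bore mouths roughly to its +x. Origin: centre of its underside. Rack and bin may change sides.
- tape: bystander: roll of tape lying flat, 84 mm across, 48 mm high. Origin: centre of its underside.
- cleaner: bystander: white bottle, 54 mm across, 120 mm high. Origin: centre of its underside.
- driver: bystander: screwdriver lying on the bench. Origin: under its middle; handle to its -x.
Not all that is in view belongs to the job. What is shaped like the block_1 but orange or red is not meant.

How it is judged:
By the outcome, as a careful person would: the job done as asked, in the order asked, and still so for the second after the job is handed in, with the robot touching nothing.
It also fails if it takes over 72 s, if anything falls off the work surface, if the arm or the gripper's body presses on something with over 40 N, if the wrist force passes 120 N, or if a joint passes its speed limit or range.

ROBOT

A 6-joint arm with a two-finger parallel gripper is mounted at the origin on the work surface. World frame = base frame: x ahead of the robot, y to its left, z up, the work surface at z = 0. Lengths are in m, angles in degrees, forces in N, time in s.
With the tool pointing down it reaches from about 0.35 to 0.85 m from the base axis. Payload 8.1 kg.
Tool frame: the origin (TCP) lies midway between the tips of the shut fingers; the grasp point (between the pads) lies 19 mm behind it (manip.tcp_to_grasp is the distance from the TCP to the grasp point, in m); z points along the fingers, y is the line along which they close (so a half turn about z gives the same grasp; the last joint's range is limited). The gripper opens to 85 mm and grips with 20 to 120 N. Pads are 22 mm wide; open, the fingers measure 114 mm over their backs; the gripper's body (76 mm by 85 mm) begins 54 mm behind the grasp point. The pads swing forward as they close: fully open they stand 13 mm farther back than shut.
Start: joints at [69.018, 7.471, 85.268, -0, 87.261, -4.893], TCP at [0.166, 0.577, 0.231] pointing down, gripper open.
Joint ranges: [-169.43, 169.43], [-51.17, 129.36], [1.28, 143.12], [-76.62, 256.62], [0, 156.53], [-152.29, 152.29]. Speed limits (degrees/s): [136.94, 136.94, 159.86, 180, 180, 180].

INTERFACE

Orientations are given as [roll, pitch, yaw] about the fixed x, y, z axes, in that order (R = Rz(yaw) Ry(pitch) Rx(roll)).
In Python, from workcell import get_state, get_image, camera_params, sign_off, regions_of, place_of, manip gives the robot as it stands. The module is installed in compiled form; this text tells all that it offers.
- The arm moves only by the tool play_rows, never from a script. Its argument "moves" is one flat list of numbers, 7 for each row, row after row: the shift along the tool's x, y, z in mm, then the turn, a rotation vector about the tool's x, y, z in rad, then the closure, from -1 (fully open) to 1 (shut). A call has 1 to 8 rows; each row is the pose to reach, as a shift and turn from the pose commanded when the call began, along the tool's axes at that moment; what a row does not reach only later rows make up. A row lasts 1/8 s, in which the tool goes at most 62.5 mm and 10.7 degrees, less where a joint would pass 70% of its speed; a pose out of reach is approached as far as the arm can. A call with a gripper value outside its range is refused whole. The fingers move at their own pace and stop on an object; "force" is the grip in N (left out, the last holds). Time passes only in rows, so rows that repeat a pose let the fingers close. It gives the time, the measured TCP pose, the force, the opening and the grip force at its end, in the units of the state.
- get_state(): the state, without advancing time (a new reading comes with each control period).
- get_image(name): name is "scene" or "top" or "wrist"; returns the picture (400x640x3 uint8, red, green, blue); there is no depth.
- camera_params(name): a dict with "fx", "fy", "cx", "cy" (pixels), "position" and "orientation" of the camera in the world; the wrist camera has in their place "tool_from_camera" (4x4, takes a point from camera to tool coordinates, whose origin is the TCP and whose axes are the flange's). Camera axes: x right, y up, looking along -z (the intrinsics and any distortion apply to the point x, -y, -z); pixel columns grow to the right and rows downward; lengths in m; the calibration is good to about 2 mm. A picture is of the moment at which its call begins: read the wrist's pose just before it. camera_params takes no time and is no camera call.
- sign_off(): hands the job in; it is judged then, once.
Trained networks look in the newest picture that a camera, given by its name, has taken for a name from the list of things; names that differ only in an ending like _2 or _b are one class to them, and where a whole thing is asked for, a point or a joint stands for the part that bears it (a point fixed in the world has none). Each returns a list of dicts, best first, with "conf" (0 to 1); they miss things now and then, are a little off and sometimes report something else, mostly with a low value. They report only what shows in the picture. A call takes as long as a camera call. They do not tell look-alikes from the thing itself.
- regions_of(camera, label): "mask" (400x640 bool, what is visible of it) and "bbox" ([left, top, width, height] in pixels, round what is visible of it).
- place_of(camera, label): "position" ([column, row] in pixels: a listed point, or the origin of a listed thing).
The state is a dict: "clock": time; "joint_positions": joint angles; "dq": joint speeds; "joint_torque": joint torques, N m; "tcp_pos": TCP position; "ee_rot": TCP orientation; "wrist_force": force on the tool from outside, world axes, zero at the start; "ft_torque": the same for the moment, N m; "width": opening from 0.0 (shut) to 1.0 (fully open); "gripper_force": force on a finger pad.
Only numpy, scipy, OpenCV 4.12 (cv2) and the standard library are available. Lean on these libraries where they do the work, as an engineer would, in place of code of your own. Each camera call takes 0.05 s, during which the arm holds its last target. There are 200 camera calls.

## Working session

There is one attempt and no reset: what is moved stays moved. The work goes in short steps, Python scripts to look and compute and a tool call to move; the robot and the scene stay as the last step left them, time stands still between calls to the robot, and variables do not carry over. Pictures are saved under pics/ and viewed, at most 10 in all, crops included, and the job is handed in when it is done.

Besides the shell and the picture viewer there is one more tool, called after "Request:" as name(argument=value, ...) on one line, values as JSON. play_rows: Moves the arm, as the interface text tells. Its arguments: {"type":"object","properties":{"moves":{"type":"array","items":{"type":"number"}},"force":{"type":"number"}},"required":["moves"]}

```bash
mkdir -p pics; cat > h.py <<'E'
import numpy as np, cv2
from scipy.spatial.transform import Rotation as R
from workcell import *
def rot(o): return R.from_euler('xyz',o,degrees=True).as_matrix()
def cam(name,st=None):
    p=camera_params(name)
    if 'tool_from_camera' in p:
        st=st or get_state(); T=np.eye(4); T[:3,:3]=rot(st['ee_rot']); T[:3,3]=st['tcp_pos']
        M=T@np.array(p['tool_from_camera']); return p,M[:3,:3],M[:3,3]
    o=np.array(p['orientation'])
    return p,(rot(o) if o.shape==(3,) else o),np.array(p['position'])
def ray(C,uv):
    p,Rm,t=C; K=np.array([[p['fx'],0,p['cx']],[0,p['fy'],p['cy']],[0,0,1.]])
    d=p.get('distortion',None)
    q=cv2.undistortPoints(np.array([[uv]],float),K,np.array(d,float) if d is not None else None)[0,0]
    v=Rm@np.array([q[0],-q[1],-1]); return t,v/np.linalg.norm(v)
def onz(C,uv,z):
    t,v=ray(C,uv); return t+v*(z-t[2])/v[2]
def tri(rays):
    A=sum(np.eye(3)-np.outer(v,v) for t,v in rays); b=sum((np.eye(3)-np.outer(v,v))@t for t,v in rays)
    return np.linalg.solve(A,b)
def proj(C,X):
    p,Rm,t=C; q=Rm.T@(np.array(X)-t); return p['fx']*q[0]/-q[2]+p['cx'], p['fy']*-q[1]/-q[2]+p['cy']
def save(n,im): cv2.imwrite('pics/'+n,im[:,:,::-1])
E
python3 - <<'E'
from h import *
np.set_printoptions(precision=4,suppress=True)
st=get_state(); print({k:np.round(v,3) for k,v in st.items()})
C={}
for n in ('scene','top','wrist'):
    p=camera_params(n); print(n,p)
    C[n]=cam(n); im=get_image(n); save(n+'0.png',im)
    if n=='wrist': continue
    for l in ('block_1','block_1_mouth','gauge','gauge_nose','gauge_stop','bin','rack','tape','cleaner','driver'):
        for r in place_of(n,l)[:4]:
            uv=r['position']; print(n,l,np.round(uv,1),round(r['conf'],2),onz(C[n],uv,{'block_1':.005,'block_1_mouth':.025,'gauge_nose':.028,'gauge_stop':.028}.get(l,0)))
E
```

```text
{'clock': np.float64(0.0), 'joint_positions': array([69.019,  7.516, 85.329, -0.   , 87.261, -4.894]), 'dq': array([ 0.016,  0.053,  0.079, -0.055, -0.117,  0.004]), 'joint_torque': array([  0.002, -56.939, -50.056,  -0.   ,   0.015,   0.   ]), 'tcp_pos': array([0.166, 0.576, 0.23 ]), 'ee_rot': array([-179.895,   -0.009,  163.913]), 'wrist_force': array([-0.419, -0.   , -0.302]), 'ft_torque': array([-0.002, -0.008,  0.044]), 'gripper_force': np.float64(0.0), 'width': np.float64(1.0)}
scene {'fx': 457.13739545059275, 'fy': 457.13739545059275, 'cx': 325.94552656870616, 'cy': 202.62345220394027, 'position': array([ 1.3067, -0.2691,  1.023 ]), 'orientation': array([39.019 ,  0.7478, 64.0436])}
scene block_1 [406.  165.8] 0.82 [0.5383 0.3623 0.005 ]
scene block_1 [378.  187.8] 0.8 [0.5771 0.2413 0.005 ]
scene block_1 [356.3 166.5] 0.8 [0.4727 0.2253 0.005 ]
scene block_1 [433.3 225.2] 0.64 [0.7627 0.3088 0.005 ]
scene block_1_mouth [383.3 189.6] 0.87 [0.6041 0.2415 0.025 ]
scene block_1_mouth [441.6 192.4] 0.79 [0.6875 0.3844 0.025 ]
scene block_1_mouth [398.4 143.6] 0.78 [0.4614 0.38   0
[... 1440 characters left out ...]
 0.0371 0.028 ]
top gauge_stop [320.9 200.7] 0.7 [0.629  0.0347 0.028 ]
top bin [422.2 242.4] 0.61 [ 0.5016 -0.2658  0.    ]
top rack [253.8 237.8] 0.72 [0.5259 0.2345 0.    ]
top tape [341.3 159.7] 0.87 [ 0.7578 -0.0314  0.    ]
top tape [321.4 202.3] 0.53 [0.6279 0.0323 0.    ]
top cleaner [285.1 166.1] 0.78 [0.7406 0.14   0.    ]
top driver [394.1 156.8] 0.6 [ 0.7644 -0.194   0.    ]
wrist {'fx': 321.6134304030252, 'fy': 321.6134304030252, 'cx': 319.97692663931963, 'cy': 193.69650533235657, 'tool_from_camera': array([[ 0.0001,  0.9602,  0.2792,  0.0713],
       [ 1.    , -0.    , -0.0002, -0.0006],
       [-0.0002,  0.2792, -0.9602, -0.1421],
       [ 0.    ,  0.    ,  0.    ,  1.    ]])}
```

View pics/scene0.png

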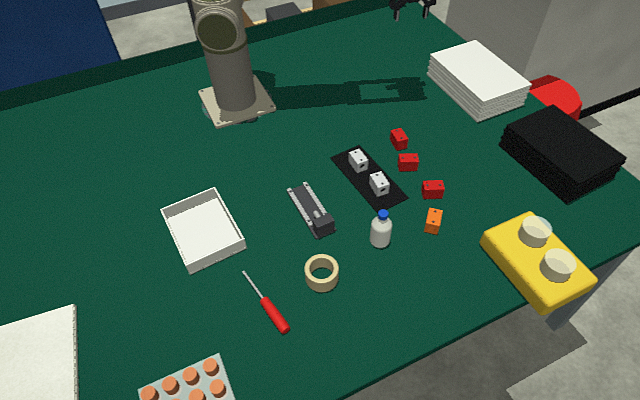

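View pics/top0.png

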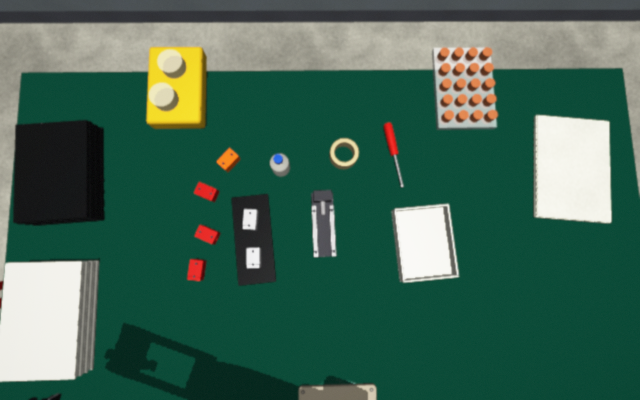

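The two silver blocks are at scene (358,159) and (379,184), top (253,258) and (250,219), on the black rack. Look-alikes to avoid are red at scene (399,139), (408,162), (433,188) and orange at (434,220). I'm choosing the silver blocks. The gauge is near (0.57, 0.03) and the bin near (0.50, -0.27). Next I move the wrist camera over them.

Request:
play_rows(moves=[-386, -312, 0, 0, 0, -0.281, -1, -386, -312, 0, 0, 0, -0.281, -1, -386, -312, 0, 0, 0, -0.281, -1, -386, -312, 0, 0, 0, -0.281, -1, -386, -312, 0, 0, 0, -0.281, -1, -386, -312, 0, 0, 0, -0.281, -1, -386, -312, 0, 0, 0, -0.281, -1, -386, -312, 0, 0, 0, -0.281, -1])

```text
clock: 2.15
tcp_pos: [0.4517, 0.1679, 0.2317]
ee_rot: [180.0, 0.1, 180.0]
wrist_force: [0.5, 0.3, 1.1]
width: 0.997
gripper_force: 0.0
```

Request:
play_rows(moves=[0, 0, 0, 0, 0, 0, -1, 0, 0, 0, 0, 0, 0, -1])

```text
clock: 2.4
tcp_pos: [0.4505, 0.1698, 0.2313]
ee_rot: [180.0, -0.0, 179.9]
wrist_force: [-0.4, 0.3, -0.9]
width: 1.002
gripper_force: 0.0
```

```bash
cat > look.py <<'E'
import sys,pickle
from h import *
np.set_printoptions(precision=4,suppress=True)
n=sys.argv[1]; st=get_state(); C=cam('wrist',st); im=get_image('wrist'); save(n+'.png',im)
Z={'block_1':.005,'block_1_mouth':.025,'gauge_nose':.028,'gauge_stop':.028}
D={}
for l in sys.argv[2:]:
    D[l]=place_of('wrist',l)
    for r in D[l][:5]: print(l,np.round(r['position'],1),round(r['conf'],2),onz(C,r['position'],Z.get(l,0)))
pickle.dump((C,D,im),open(n+'.pkl','wb'))
E
python3 look.py w1 block_1 block_1_mouth gauge gauge_nose gauge_stop rack
```

```text
block_1 [509.5 150. ] 0.93 [0.4341 0.3871 0.005 ]
block_1 [369.3 177.5] 0.92 [0.4664 0.2275 0.005 ]
block_1 [376.1 258.6] 0.89 [0.5719 0.2405 0.005 ]
block_1_mouth [513.6 180.1] 0.96 [0.4648 0.3854 0.025 ]
block_1_mouth [465.6 229.9] 0.86 [0.5245 0.3393 0.025 ]
block_1_mouth [380.8 288.8] 0.79 [0.6026 0.2444 0.025 ]
block_1_mouth [371.6 208.7] 0.56 [0.4983 0.2285 0.025 ]
gauge [215.1 256.9] 0.81 [0.5718 0.035  0.    ]
gauge_stop [209.2 308.8] 0.61 [0.6289 0.0311 0.028 ]
rack [374.2 221. ] 0.88 [0.5229 0.2367 0.    ]
```

View pics/w1.png

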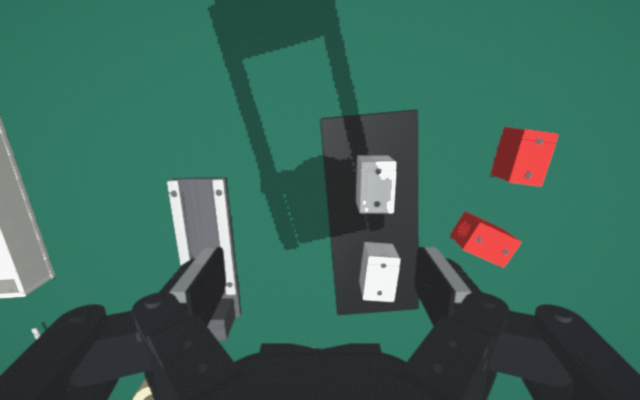

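Request:
play_rows(moves=[0, 70, 0, 0, 0, 0, -1, 0, 70, 0, 0, 0, 0, -1, 0, 70, 0, 0, 0, 0, -1, 0, 70, 0, 0, 0, 0, -1])

```text
clock: 3.25
tcp_pos: [0.4506, 0.2391, 0.2312]
ee_rot: [-180.0, -0.0, 180.0]
wrist_force: [0.6, -0.1, 0.2]
width: 1.0
gripper_force: 0.0
```

```bash
python3 look.py w2 block_1 block_1_mouth gauge gauge_nose gauge_stop
```

```text
block_1 [419.1 233.7] 0.93 [0.5378 0.3612 0.005 ]
block_1 [413.8 314.5] 0.78 [0.6547 0.3642 0.005 ]
block_1 [310.5 176.3] 0.77 [0.465  0.2274 0.005 ]
block_1 [318.1 291.6] 0.72 [0.6197 0.2361 0.005 ]
block_1 [447.7 152.5] 0.7 [0.4369 0.3854 0.005 ]
block_1_mouth [405.1 228.1] 0.97 [0.5222 0.3377 0.025 ]
block_1_mouth [319.8 291.7] 0.8 [0.6068 0.2383 0.025 ]
block_1_mouth [438.1 331.3] 0.64 [0.6651 0.3907 0.025 ]
block_1_mouth [452.3 180.2] 0.61 [0.4648 0.386  0.025 ]
gauge [156.5 253.8] 0.87 [0.5678 0.0295 0.    ]
gauge_nose [154.9 309.2] 0.65 [0.6298 0.0324 0.028 ]
gauge_nose [151.6 275.5] 0.59 [0.5825 0.0352 0.028 ]
gauge_stop [154.  307.3] 0.85 [0.6271 0.0317 0.028 ]
gauge_stop [148.1 279.3] 0.33 [0.5877 0.0302 0.028 ]
```

Wrist view 1 shows the rack with both silver blocks at (377,185) and (380,272), and the gauge channel at left (205,235), partly under the fingers. I'm turning to yaw 90 so one view takes in blocks and gauge.

```bash
cat > masks.py <<'E'
import sys,pickle
from h import *
n,camn=sys.argv[1:3]; st=get_state(); C=cam(camn,st); im=get_image(camn); save(n+'.png',im)
D={l:regions_of(camn,l) for l in sys.argv[3:]}
for l in D:
    for r in D[l]: print(l,r['bbox'],round(r['conf'],2))
pickle.dump((C,D,im),open(n+'m.pkl','wb'))
E
python3 masks.py v2 wrist block_1; python3 masks.py vt top block_1 gauge bin; python3 masks.py vs scene block_1 gauge bin
```

```text
block_1 [429.6, 126.7, 61.5, 58.8] 0.93
block_1 [295.8, 153.5, 34.5, 54.5] 0.91
block_1 [302.3, 239.5, 36.0, 61.4] 0.88
block_1 [391.5, 298.1, 41.8, 50.0] 0.77
block_1 [396.3, 213.0, 62.7, 44.6] 0.64
block_1 [241.8, 211.1, 18.1, 18.3] 0.82
block_1 [249.5, 247.5, 11.8, 13.6] 0.77
block_1 [192.5, 182.4, 24.5, 17.8] 0.76
block_1 [385.6, 125.1, 18.2, 56.8] 0.67
block_1 [329.5, 143.6, 32.4, 26.0] 0.55
block_1 [219.7, 149.8, 20.4, 23.2] 0.54
block_1 [195.0, 224.1, 12.8, 12.8] 0.47
gauge [309.3, 189.8, 27.0, 67.8] 0.68
bin [391.6, 203.6, 65.2, 77.4] 0.87
block_1 [396.0, 157.3, 21.7, 15.2] 0.88
block_1 [346.8, 149.2, 21.6, 22.5] 0.78
block_1 [421.7, 179.5, 18.9, 20.7] 0.78
block_1 [390.6, 128.7, 20.7, 22.4] 0.74
block_1 [424.4, 207.4, 18.5, 27.0] 0.66
block_1 [368.6, 170.2, 20.2, 26.7] 0.63
block_1 [286.8, 182.1, 49.1, 60.2] 0.43
gauge [284.3, 181.1, 52.0, 58.6] 0.76
bin [159.3, 188.0, 85.6, 84.8] 0.87
```

Request:
play_rows(moves=[-100, -149, -39, 0, 0, 1.571, -1, -100, -149, -39, 0, 0, 1.571, -1, -100, -149, -39, 0, 0, 1.571, -1, -100, -149, -39, 0, 0, 1.571, -1, -100, -149, -39, 0, 0, 1.571, -1, -100, -149, -39, 0, 0, 1.571, -1, -100, -149, -39, 0, 0, 1.571, -1, -100, -149, -39, 0, 0, 1.571, -1])

```text
clock: 5.05
tcp_pos: [0.5507, 0.0908, 0.2702]
ee_rot: [-180.0, 0.0, 93.7]
wrist_force: [-1.1, 0.1, 0.1]
width: 0.998
gripper_force: 0.0
```

Request:
play_rows(moves=[0, 0, 0, 0, 0, 0, -1, 0, 0, 0, 0, 0, 0, -1, 0, 0, 0, 0, 0, 0, -1])

```text
clock: 5.42
tcp_pos: [0.5507, 0.0908, 0.2703]
ee_rot: [-180.0, -0.0, 94.2]
wrist_force: [-0.5, -0.1, -0.4]
width: 1.002
gripper_force: 0.0
```

```bash
python3 masks.py v3 wrist block_1 gauge rack; python3 look.py w3 block_1 block_1_mouth gauge gauge_nose gauge_stop
```

```text
block_1 [223.7, 1.0, 59.9, 48.4] 0.92
block_1 [324.9, 0.0, 60.7, 50.7] 0.83
block_1 [509.1, 0.0, 33.1, 11.7] 0.67
gauge [253.2, 177.9, 152.3, 59.7] 0.9
gauge [215.7, 333.7, 121.3, 24.8] 0.35
rack [192.1, 1.0, 228.7, 86.0] 0.69
block_1 [256.2  31.5] 0.76 [0.4664 0.2314 0.005 ]
block_1 [352.4  28.3] 0.69 [0.5764 0.2427 0.005 ]
block_1_mouth [381.5  32.5] 0.86 [0.6071 0.2368 0.025 ]
block_1_mouth [352.8  29.4] 0.25 [0.5754 0.2376 0.025 ]
block_1_mouth [278.   30.5] 0.17 [0.494  0.2307 0.025 ]
gauge [330.4 204.2] 0.71 [0.5687 0.0277 0.    ]
gauge [349.2  28.5] 0.55 [0.5731 0.2432 0.    ]
gauge_nose [345.9 211.9] 0.7 [0.5875 0.028  0.028 ]
gauge_stop [378.5 213.7] 0.64 [0.6289 0.0285 0.028 ]
```

View pics/w3.png

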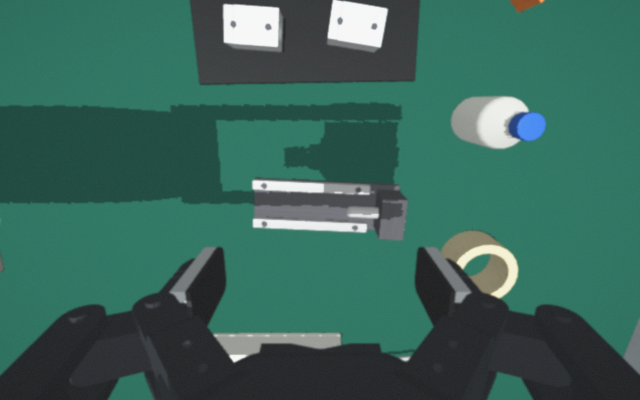

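```bash
cat > fit.py <<'E'
import pickle
from h import *
from scipy.optimize import minimize
def box(x0,x1,y0,y1,z0,z1): return np.array([[x,y,z] for x in(x0,x1) for y in(y0,y1) for z in(z0,z1)])
BLOCK=[box(-.028,.028,-.018,.018,0,.040)]
GAUGE=[box(-.1,.05,-.032,.032,0,.017),box(-.1,.06,-.02,.02,0,.008),box(.06,.09,-.026,.026,0,.052)]
BIN=[box(-.105,.105,-.08,.08,0,.045)]
S=8
def render(C,parts,q,o,sh):
    m=np.zeros((sh[1]*S,sh[0]*S),np.uint8); c,s=np.cos(q[3]),np.sin(q[3]); Rz=np.array([[c,-s,0],[s,c,0],[0,0,1]])
    for P in parts:
        uv=np.array([proj(C,Rz@p+q[:3]) for p in P])
        h=cv2.convexHull(((uv-o+.5)*S).astype(np.float32)); cv2.fillConvexPoly(m,np.round(h).astype(np.int32),1)
    return cv2.resize(m.astype(np.float32),(sh[0],sh[1]),interpolation=cv2.INTER_AREA)
def fit(parts,views,q0,hull=True,freez=None):
    dat=[]
    for C,M,b in views:
        o=np.array([int(b[0])-15,int(b[1])-15]); sh=(int(b[2])+30,int(b[3])+30)
        o=np.maximum(o,0)
        m=M.astype(np.uint8)
        if hull:
            cn=max(cv2.findContours(m,0,2)[0],key=cv2.contourArea); m=np.zeros_like(m); cv2.fillConvexPoly(m,cv2.convexHull(cn),1)
        mm=m[o[1]:o[1]+sh[1],o[0]:o[0]+sh[0]].astype(np.float32); sh=(mm.shape[1],mm.shape[0])
        dat.append((C,o,sh,mm,M.sum()))
    def f(q):
        q=np.array(q)*[.01,.01,.01,.1]
        if freez is not None: q[2]=freez
        return sum(np.abs(render(C,parts,q,o,sh)-mm).sum()/A for C,o,sh,mm,A in dat)
    x=np.array(q0)/[.01,.01,.01,.1]
    for k in range(3):
        r=minimize(f,x,method='Nelder-Mead',options=dict(initial_simplex=np.vstack([x]+[x+np.eye(4)[i]*.8/(k+1) for i in range(4)]),maxiter=250)); x=r.x
    q=x*[.01,.01,.01,.1]
    if freez is not None:q[2]=freez
    return q,r.fun/len(dat)
def pick(n,l,xy,z=.02):
    C,D,im=pickle.load(open(n+'m.pkl','rb')); u=proj(C,[*xy,z])
    rs=[r for r in D[l] if abs(r['bbox'][0]+r['bbox'][2]/2-u[0])<25 and abs(r['bbox'][1]+r['bbox'][3]/2-u[1])<25]
    r=min(rs,key=lambda r:np.hypot(r['bbox'][0]+r['bbox'][2]/2-u[0],r['bbox'][1]+r['bbox'][3]/2-u[1])); return C,r['mask'],r['bbox']
E
cat > run1.py <<'E'
from fit import *
np.set_printoptions(precision=4,suppress=True)
def show(n,r): q,e=r; print(n,q[:3],np.degrees(q[3]),round(e,3))
for xy in ([.467,.229],[.577,.240]):
    for vs in (['v2','v3'],['v2'],['v3'],['vt','vs']):
        V=[]
        for v in vs:
            try: V.append(pick(v,'block_1',xy,.025))
            except ValueError: print('miss',v)
        if V: show(vs,fit(BLOCK,V,[*xy,.005,0],freez=.005 if len(V)<2 else None))
for vs in (['v3'],['v3','vt','vs'],['vt','vs']):
    V=[pick(v,'gauge',[.56,.03]) for v in vs]; show(vs,fit(GAUGE,V,[.568,.03,0,0],hull=False,freez=0 if len(V)<2 else None))
V=[pick(v,'bin',[.505,-.268]) for v in ('vt','vs')]; show('bin',fit(BIN,V,[.505,-.268,0,.05]))
E
python3 run1.py
```

```text
['v2', 'v3'] [0.4675 0.2299 0.0048] 0.4007381066670542 0.037
['v2'] [0.4674 0.2298 0.005 ] -0.11859408023445941 0.033
['v3'] [0.4678 0.2303 0.005 ] 0.9213112567831885 0.035
['vt', 'vs'] [0.4693 0.2305 0.0071] 4.109399667227477 0.346
['v2', 'v3'] [0.5762 0.2394 0.0075] -4.718591294974456 0.056
['v2'] [0.5773 0.2386 0.005 ] -7.069403310009193 0.077
['v3'] [0.5765 0.24   0.005 ] -4.332890069042486 0.033
['vt', 'vs'] [0.5771 0.2421 0.0072] -5.277220497169227 0.109
['v3'] [0.5663 0.029  0.    ] 1.5971256882280849 0.05
['v3', 'vt', 'vs'] [ 0.5665  0.0288 -0.0021] 1.5782607646365119 0.073
['vt', 'vs'] [ 0.5662  0.0298 -0.0044] 1.6862896811309578 0.078
bin [ 0.5007 -0.2646 -0.0002] 4.097232316077683 0.03
```

```bash
python3 - <<'E'
import cv2
im=cv2.imread('pics/vs.png')
cv2.imwrite('pics/crop.png',cv2.resize(im[135:215,330:450],None,fx=6,fy=6,interpolation=cv2.INTER_CUBIC))
E
```

```text
(no output)
```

View pics/crop.png

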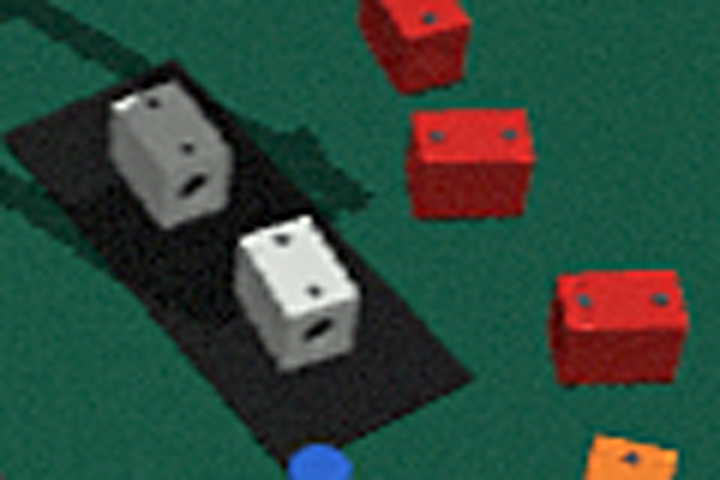

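Both bore mouths (crop (190,185) and (318,328)) face world +x. The red and orange ones at right are the decoys. Going to the front silver block.

Request:
play_rows(moves=[146.6, 36.6, 50, 0, 0, -1.417, -1, 146.6, 36.6, 100, 0, 0, -1.417, -1, 146.6, 36.6, 150, 0, 0, -1.417, -1, 146.6, 36.6, 170, 0, 0, -1.417, -1, 146.6, 36.6, 170, 0, 0, -1.417, -1, 146.6, 36.6, 170, 0, 0, -1.417, -1, 146.6, 36.6, 170, 0, 0, -1.417, -1, 146.6, 36.6, 170, 0, 0, -1.417, -1])

```text
clock: 6.92
tcp_pos: [0.5768, 0.2397, 0.1002]
ee_rot: [-180.0, -0.0, 175.5]
wrist_force: [-0.1, 0.4, -0.1]
width: 1.002
gripper_force: 0.0
```

Request:
play_rows(moves=[0, 0, 0, 0, 0, 0, -1, 0, 0, 0, 0, 0, 0, -1])

```text
clock: 7.18
tcp_pos: [0.5768, 0.2396, 0.1003]
ee_rot: [-180.0, -0.0, 175.1]
wrist_force: [0.4, -0.8, -0.2]
width: 0.999
gripper_force: 0.0
```

Request:
play_rows(moves=[0, 0, 30, 0, 0, 0, -1, 0, 0, 60, 0, 0, 0, -1, 0, 0, 78, 0, 0, 0, -1, 0, 0, 84, 0, 0, 0, -1, 0, 0, 84, 0, 0, 0, -1, 0, 0, 84, 0, 0, 0, 1, 0, 0, 84, 0, 0, 0, 1, 0, 0, 84, 0, 0, 0, 1], force=30)

```text
clock: 8.18
tcp_pos: [0.5775, 0.2398, 0.0172]
ee_rot: [180.0, 0.1, 175.3]
wrist_force: [1.9, 1.2, -1.2]
width: 0.419
gripper_force: 30.8
```

Request:
play_rows(moves=[0, 0, 0, 0, 0, 0, 1, 0, 0, 0, 0, 0, 0, 1, 0, 0, 0, 0, 0, 0, 1, 0, 0, 0, 0, 0, 0, 1])

```text
clock: 8.68
tcp_pos: [0.5774, 0.2398, 0.0172]
ee_rot: [180.0, 0.1, 175.3]
wrist_force: [-0.6, -0.5, 4.9]
width: 0.411
gripper_force: 31.7
```

Request:
play_rows(moves=[0, 0, -30, 0, 0, 0, 1, 0, 0, -80, 0, 0, 0, 1, 12, -54, -83, 0, 0, -0.11, 1, 24, -108, -83, 0, 0, -0.11, 1, 36, -162, -83, 0, 0, -0.11, 1, 47.8, -217, -83, 0, 0, -0.11, 1, 47.8, -217, -83, 0, 0, -0.11, 1, 47.8, -217, -83, 0, 0, -0.11, 1])

```text
clock: 9.68
tcp_pos: [0.511, 0.0273, 0.099]
ee_rot: [180.0, -0.0, -178.5]
wrist_force: [1.0, 0.4, -1.3]
width: 0.415
gripper_force: 31.1
```

Request:
play_rows(moves=[0, 0, 0, 0, 0, 0, 1, 0, 0, 0, 0, 0, 0, 1])

```text
clock: 9.93
tcp_pos: [0.5113, 0.0283, 0.0992]
ee_rot: [180.0, -0.0, -178.3]
wrist_force: [-1.1, 0.2, -1.6]
width: 0.415
gripper_force: 31.1
```

```bash
python3 masks.py v4 wrist gauge block_1; python3 masks.py s4 scene block_1 gauge; python3 masks.py t4 top block_1; python3 -c "
import cv2;a=cv2.imread('pics/s4.png')[150:290,250:450];b=cv2.imread('pics/v4.png')
cv2.imwrite('pics/x4.png',cv2.vconcat([cv2.resize(a,(428,300)),cv2.resize(b,(428,268))]))"
```

```text
gauge [274.4, 137.9, 89.5, 209.5] 0.95
block_1 [272.1, 191.1, 92.7, 149.1] 0.93
block_1 [563.1, 109.0, 76.9, 90.5] 0.57
block_1 [397.3, 154.3, 22.1, 14.3] 0.94
block_1 [420.2, 178.2, 22.5, 20.2] 0.85
block_1 [422.2, 209.4, 18.9, 22.8] 0.69
block_1 [344.6, 150.2, 26.0, 21.7] 0.64
block_1 [292.6, 160.3, 19.0, 30.2] 0.63
gauge [284.7, 185.9, 51.8, 54.7] 0.65
gauge [161.6, 188.7, 85.8, 82.6] 0.29
block_1 [194.7, 223.5, 23.1, 19.7] 0.78
block_1 [186.9, 259.8, 20.2, 22.3] 0.76
block_1 [217.6, 149.1, 22.3, 21.5] 0.66
block_1 [249.1, 249.2, 12.7, 19.1] 0.64
block_1 [192.9, 185.2, 24.8, 16.5] 0.61
```

View pics/x4.png

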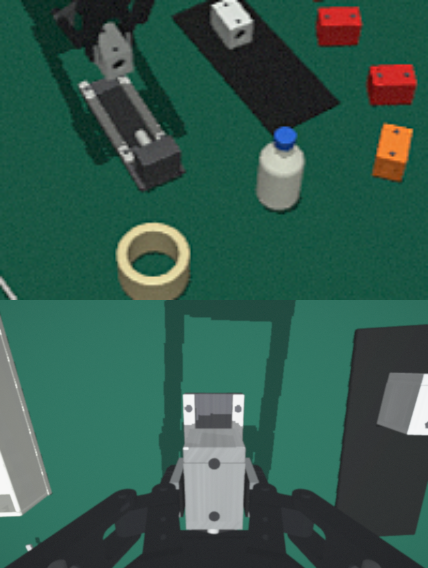

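The scene crop shows the block held over the channel's open end, mouth towards the pin. The wrist view shows it about centred between the rails (rail edges at columns 275 and 364). Lowering it in.

Request:
play_rows(moves=[0, -0.8, 30, 0, 0, 0, 1, 0, -0.8, 55, 0, 0, 0, 1, 0, -0.8, 70, 0, 0, 0, 1, 0, -0.8, 74, 0, 0, 0, 1, 0, -0.8, 74, 0, 0, 0, 1, 0, -0.8, 74, 0, 0, 0, 1])

```text
clock: 11.08
tcp_pos: [0.5122, 0.0264, 0.0264]
ee_rot: [-180.0, 0.1, -178.4]
wrist_force: [-0.3, 0.9, -2.3]
width: 0.413
gripper_force: 31.1
```

Request:
play_rows(moves=[0, 0.4, 3, 0, 0, 0, 1, 0, 0.4, 5, 0, 0, 0, 1, 0, 0.4, 5, 0, 0, 0, 1])

```text
clock: 11.45
tcp_pos: [0.5112, 0.0269, 0.0202]
ee_rot: [-180.0, -0.0, -178.4]
wrist_force: [-0.4, 0.0, -1.6]
width: 0.418
gripper_force: 31.1
```

Request:
play_rows(moves=[0, 0, 0.5, 0, 0, 0, 1, 0, 0, 1, 0, 0, 0, 1, 0, 0, 1, 0, 0, 0, 1])

```text
clock: 11.82
tcp_pos: [0.5115, 0.0269, 0.0201]
ee_rot: [-180.0, 0.0, -178.4]
wrist_force: [-4.0, -0.1, 7.2]
width: 0.416
gripper_force: 32.2
```

Request:
play_rows(moves=[0, 0.4, -0.7, 0, 0, 0, 1, -3, 0.4, -0.7, 0, 0, 0, 1, -8, 0.4, -0.7, 0, 0, 0, 1, -13, 0.4, -0.7, 0, 0, 0, 1, -18, 0.4, -0.7, 0, 0, 0, 1, -23, 0.4, -0.7, 0, 0, 0, 1, -28, 0.4, -0.7, 0, 0, 0, 1, -33, 0.4, -0.7, 0, 0, 0, 1])

```text
clock: 12.82
tcp_pos: [0.5447, 0.0282, 0.0201]
ee_rot: [-180.0, 0.0, -178.4]
wrist_force: [-2.6, -0.4, 6.1]
width: 0.416
gripper_force: 32.0
```

Request:
play_rows(moves=[-3, 0, 0, 0, 0, 0, 1, -6, 0, 0, 0, 0, 0, 1, -6, 0, 0, 0, 0, 0, 1])

```text
clock: 13.2
tcp_pos: [0.5509, 0.0283, 0.0202]
ee_rot: [-180.0, 0.1, -178.4]
wrist_force: [0.6, -0.4, 2.6]
width: 0.419
gripper_force: 31.8
```

Request:
play_rows(moves=[-3, 0, 0, 0, 0, 0, 1, -6, 0.1, 0, 0, 0, 0, 1, -9, 0.1, 0, 0, 0, 0, 1, -12, 0.1, 0, 0, 0, 0, 1, -15, 0.1, 0, 0, 0, 0, 1, -18, 0.1, 0, 0, 0, 0, 1, -21, 0.1, 0, 0, 0, 0, 1, -24, 0.1, 0, 0, 0, 0, 1])

```text
clock: 14.2
tcp_pos: [0.5742, 0.0291, 0.0202]
ee_rot: [180.0, -0.0, -178.4]
wrist_force: [-3.1, -1.1, 6.6]
width: 0.416
gripper_force: 32.2
```

Request:
play_rows(moves=[-1, 0, 0, 0, 0, 0, 1, -2, 0, 0, 0, 0, 0, 1, -2, 0, 0, 0, 0, 0, 1])

```text
clock: 14.58
tcp_pos: [0.5762, 0.0292, 0.0202]
ee_rot: [180.0, -0.0, -178.4]
wrist_force: [-2.3, 0.3, 5.7]
width: 0.415
gripper_force: 32.1
```

Request:
play_rows(moves=[-1.5, 0, 0, 0, 0, 0, 1, -3, 0, 0, 0, 0, 0, 1, -4.5, 0, 0, 0, 0, 0, 1, -5.5, 0, 0, 0, 0, 0, 1])

```text
clock: 15.08
tcp_pos: [0.5816, 0.0293, 0.0202]
ee_rot: [180.0, -0.0, -178.4]
wrist_force: [-3.4, 0.1, 6.6]
width: 0.414
gripper_force: 32.1
```

Request:
play_rows(moves=[-1, 0, 0, 0, 0, 0, 1, -2, 0, 0, 0, 0, 0, 1, -2.5, 0, 0, 0, 0, 0, 1])

```text
clock: 15.45
tcp_pos: [0.5841, 0.0294, 0.0201]
ee_rot: [-180.0, -0.0, -178.4]
wrist_force: [-3.5, -1.3, 6.3]
width: 0.415
gripper_force: 32.1
```

Request:
play_rows(moves=[-1, 0, 0, 0, 0, 0, 1, -2, 0, 0, 0, 0, 0, 1, -2.5, 0, 0, 0, 0, 0, 1])

```text
clock: 15.82
tcp_pos: [0.5866, 0.0294, 0.0201]
ee_rot: [-180.0, -0.0, -178.4]
wrist_force: [-3.7, 0.2, 5.3]
width: 0.416
gripper_force: 32.1
```

Request:
play_rows(moves=[-1.5, 0, 0, 0, 0, 0, 1, -3, 0, 0, 0, 0, 0, 1, -4.5, 0, 0, 0, 0, 0, 1, -6, 0, 0, 0, 0, 0, 1])

```text
clock: 16.32
tcp_pos: [0.5926, 0.0296, 0.0202]
ee_rot: [180.0, -0.0, -178.4]
wrist_force: [-4.0, 0.1, 7.0]
width: 0.419
gripper_force: 32.2
```

Request:
play_rows(moves=[-1, 0, 0, 0, 0, 0, 1, -2, 0, 0, 0, 0, 0, 1, -3, 0, 0, 0, 0, 0, 1, -4, 0, 0, 0, 0, 0, 1])

```text
clock: 16.82
tcp_pos: [0.5966, 0.0297, 0.0202]
ee_rot: [-180.0, -0.0, -178.4]
wrist_force: [-4.4, -0.2, 6.2]
width: 0.417
gripper_force: 32.1
```

Request:
play_rows(moves=[-1, 0, 0, 0, 0, 0, 1, -2, 0, 0, 0, 0, 0, 1, -2, 0, 0, 0, 0, 0, 1])

```text
clock: 17.2
tcp_pos: [0.5987, 0.0298, 0.0202]
ee_rot: [180.0, 0.0, -178.4]
wrist_force: [-2.9, -0.2, 6.1]
width: 0.419
gripper_force: 32.1
```

Request:
play_rows(moves=[-0.5, 0, 0, 0, 0, 0, 1, -1, 0, 0, 0, 0, 0, 1, -1, 0, 0, 0, 0, 0, 1])

```text
clock: 17.58
tcp_pos: [0.5988, 0.0298, 0.0201]
ee_rot: [-180.0, -0.1, -178.4]
wrist_force: [-8.6, 0.4, 10.0]
width: 0.415
gripper_force: 32.7
```

Request:
play_rows(moves=[-0.5, 0, 0, 0, 0, 0, 1, -1, 0, 0, 0, 0, 0, 1, -1, 0, 0, 0, 0, 0, 1])

```text
clock: 17.95
tcp_pos: [0.5988, 0.0298, 0.0201]
ee_rot: [-180.0, -0.2, -178.4]
wrist_force: [-14.8, -0.1, 15.9]
width: 0.416
gripper_force: 33.3
```

Request:
play_rows(moves=[0.8, 0, -0.4, 0, 0, 0, 1, 1.5, 0, -0.8, 0, 0, 0, 1, 1.5, 0, -0.8, 0, 0, 0, -1, 1.5, 0, -0.8, 0, 0, 0, -1, 1.5, 0, -0.8, 0, 0, 0, -1, 1.5, 0, -0.8, 0, 0, 0, -1])

```text
clock: 18.7
tcp_pos: [0.5993, 0.0298, 0.0208]
ee_rot: [-180.0, 0.0, -178.4]
wrist_force: [0.2, 0.3, -0.3]
width: 0.996
gripper_force: 0.0
```

Request:
play_rows(moves=[0, 0, 0, 0, 0, 0, -1, 0, 0, -15, 0, 0, 0, -1, 0, 0, -45, 0, 0, 0, -1, 0, 0, -90, 0, 0, 0, -1, 0, 0, -110, 0, 0, 0, -1, 0, 0, -110, 0, 0, 0, -1])

```text
clock: 19.45
tcp_pos: [0.6008, 0.0298, 0.1333]
ee_rot: [-180.0, 0.3, -178.4]
wrist_force: [-0.4, 0.1, -0.4]
width: 1.0
gripper_force: 0.0
```

Request:
play_rows(moves=[30, 50, 0, 0, 0, 0.023, -1, 64, 100, 10, 0, 0, 0.023, -1, 96, 152, 20, 0, 0, 0.023, -1, 127.7, 203.8, 33, 0, 0, 0.023, -1, 127.7, 203.8, 33, 0, 0, 0.023, -1, 127.7, 203.8, 33, 0, 0, 0.023, -1, 127.7, 203.8, 33, 0, 0, 0.023, -1])

```text
clock: 20.32
tcp_pos: [0.4666, 0.229, 0.0975]
ee_rot: [-180.0, -0.0, -179.8]
wrist_force: [0.4, 0.3, 0.6]
width: 1.003
gripper_force: 0.0
```

```bash
python3 masks.py s5 scene block_1; python3 masks.py t5 top block_1; python3 masks.py v5 wrist block_1; cat > run2.py <<'E'
from fit import *
np.set_printoptions(precision=4,suppress=True)
st=get_state(); print(st['tcp_pos'],st['ee_rot'])
for xy,z,vs in (([.598,.0299],.008,['s5','t5']),([.4675,.23],.005,['v5'])):
    for v in vs:
        try: q,e=fit(BLOCK,[pick(v,'block_1',xy,z+.02)],[*xy,z,0],freez=z); print(v,q[:3],np.degrees(q[3]),round(e,3))
        except ValueError: print('miss',v)
E
python3 run2.py; python3 -c "
import cv2;a=cv2.imread('pics/s5.png')[150:290,250:450];b=cv2.imread('pics/v5.png')
cv2.imwrite('pics/x5.png',cv2.vconcat([cv2.resize(a,(428,300)),cv2.resize(b,(428,268))]))"
```

```text
block_1 [303.0, 200.3, 22.2, 21.1] 0.83
block_1 [389.2, 127.5, 17.5, 20.3] 0.82
block_1 [398.5, 153.2, 22.6, 15.5] 0.75
block_1 [348.3, 148.7, 21.4, 23.6] 0.72
block_1 [420.2, 180.4, 24.1, 19.0] 0.6
block_1 [219.9, 149.8, 19.4, 23.0] 0.89
block_1 [314.8, 203.4, 16.1, 17.8] 0.73
block_1 [193.6, 181.4, 23.9, 20.8] 0.71
block_1 [290.5, 159.3, 62.0, 99.8] 0.97
block_1 [502.4, 119.9, 117.0, 97.5] 0.78
block_1 [455.4, 247.4, 97.7, 70.3] 0.77
block_1 [483.7, 384.3, 24.1, 15.7] 0.47
[0.4664 0.2295 0.0979] [ 179.997     0.0089 -179.8267]
s5 [0.5886 0.0303 0.008 ] -4.732435715761277 0.551
t5 [0.5975 0.0315 0.008 ] 2.236028116566268 0.094
v5 [0.4676 0.2296 0.005 ] 0.2553987825576973 0.03
```

View pics/x5.png

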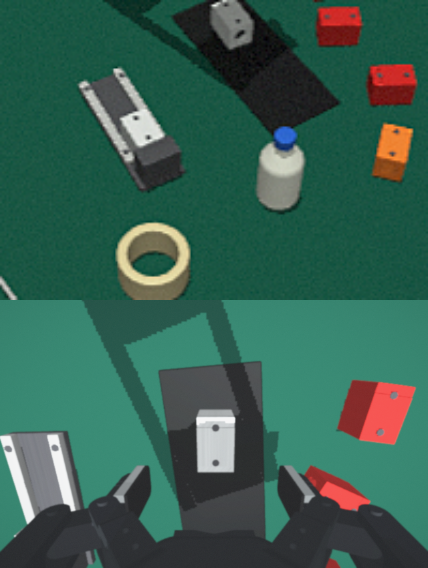

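The first block sits flush against the end block (scene crop (145,130)), so it is the good one. The second silver block is centred under the gripper (wrist (215,442)). Grasping it.

Request:
play_rows(moves=[-1, 0, 30, 0, 0, 0, -1, -1, 0, 60, 0, 0, 0, -1, -1, 0, 77, 0, 0, 0, -1, -1, 0, 81.5, 0, 0, 0, -1, -1, 0, 81.5, 0, 0, 0, -1, -1, 0, 81.5, 0, 0, 0, 1, -1, 0, 81.5, 0, 0, 0, 1, -1, 0, 81.5, 0, 0, 0, 1], force=40)

```text
clock: 21.62
tcp_pos: [0.4676, 0.2303, 0.0171]
ee_rot: [180.0, 0.1, -179.8]
wrist_force: [1.0, 0.6, -0.7]
width: 0.42
gripper_force: 40.5
```

Request:
play_rows(moves=[0, 0, 0, 0, 0, 0, 1, 0, 0, 0, 0, 0, 0, 1, 0, 0, 0, 0, 0, 0, 1, 0, 0, -30, 0, 0, 0, 1, 0, 0, -80, 0, 0, 0, 1, 0, 0, -130, 0, 0, 0, 1, 0, 0, -130, 0, 0, 0, 1])

```text
clock: 22.5
tcp_pos: [0.4699, 0.2312, 0.1512]
ee_rot: [179.8, 0.5, -179.8]
wrist_force: [1.4, 0.9, -2.5]
width: 0.417
gripper_force: 40.7
```

Request:
play_rows(moves=[-4, -30, 0, 0, 0, -0.07, 1, -8, -85, 0, 0, 0, -0.07, 1, -12, -145, 0, 0, 0, -0.07, 1, -16, -205, 0, 0, 0, -0.07, 1, -20, -265, 0, 0, 0, -0.07, 1, -24, -325, 0, 0, 0, -0.07, 1, -28, -385, 0, 0, 0, -0.07, 1, -30, -440, 0, 0, 0, -0.07, 1])

```text
clock: 23.5
tcp_pos: [0.4976, -0.2115, 0.1443]
ee_rot: [179.9, -0.1, -175.8]
wrist_force: [0.6, 0.5, -1.4]
width: 0.413
gripper_force: 40.7
```

Request:
play_rows(moves=[0, -30, 0, 0, 0, 0, 1, 0, -53, 0, 0, 0, 0, 1, 0, -53, 0, 0, 0, 0, 1, 0, -53, 0, 0, 0, 0, 1, 0, -53, 0, 0, 0, 0, 1])

```text
clock: 24.12
tcp_pos: [0.5028, -0.2615, 0.1461]
ee_rot: [180.0, -0.0, -175.7]
wrist_force: [-0.4, 0.9, -2.6]
width: 0.415
gripper_force: 40.7
```

```bash
python3 masks.py v6 wrist bin; python3 masks.py s6 scene bin block_1; python3 -c "
from h import *; s=get_state(); print(s['tcp_pos'],s['ee_rot'],s['width'],s['wrist_force'])
import cv2;a=cv2.imread('pics/s6.png')[130:290,150:370];b=cv2.imread('pics/v6.png')
cv2.imwrite('pics/x6.png',cv2.vconcat([cv2.resize(a,(428,300)),cv2.resize(b,(428,268))]))"
```

```text
bin [204.9, 45.3, 221.8, 238.3] 0.59
bin [160.2, 187.2, 85.6, 86.2] 0.74
block_1 [387.7, 127.8, 20.0, 20.4] 0.89
block_1 [421.7, 180.6, 21.2, 21.6] 0.84
block_1 [181.2, 184.7, 24.0, 25.6] 0.76
block_1 [425.0, 207.5, 18.4, 26.8] 0.75
block_1 [397.0, 154.4, 23.2, 15.4] 0.54
[ 0.50291446 -0.2622291   0.14642956] [-1.79993641e+02  1.18742952e-02 -1.75708466e+02] 0.4105766359999027 [-0.65009123 -0.86796016 -1.72251978]
```

View pics/x6.png

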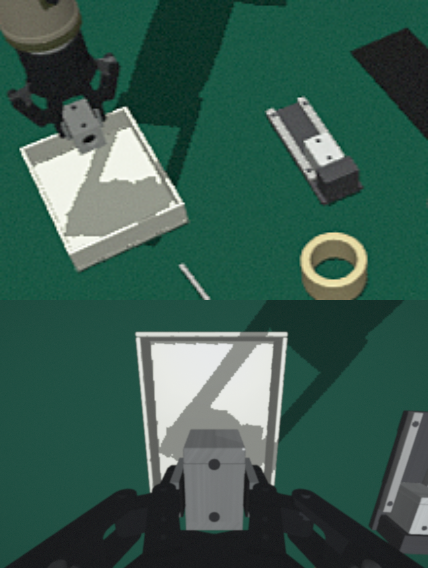

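The block hangs centred over the bin (scene crop (83,125), wrist (213,490)), and the good block stays home on the gauge. Lowering.

Request:
play_rows(moves=[0, 0, 30, 0, 0, 0, 1, 0, 0, 65, 0, 0, 0, 1, 0, 0, 95, 0, 0, 0, 1, 0, 0, 112, 0, 0, 0, 1, 0, 0, 121, 0, 0, 0, 1, 0, 0, 125, 0, 0, 0, 1, 0, 0, 125, 0, 0, 0, 1, 0, 0, 125, 0, 0, 0, 1])

```text
clock: 25.38
tcp_pos: [0.5035, -0.2631, 0.0224]
ee_rot: [-179.9, 0.1, -175.7]
wrist_force: [0.0, -0.4, -1.3]
width: 0.414
gripper_force: 40.8
```

Request:
play_rows(moves=[0, 0, 1.5, 0, 0, 0, 1, 0, 0, 3, 0, 0, 0, 1, 0, 0, 3, 0, 0, 0, 1])

```text
clock: 25.75
tcp_pos: [0.5026, -0.2626, 0.0181]
ee_rot: [180.0, -0.0, -175.7]
wrist_force: [-0.4, 0.4, -1.8]
width: 0.413
gripper_force: 40.8
```

Request:
play_rows(moves=[0, 0, 0.7, 0, 0, 0, 1, 0, 0, 1.4, 0, 0, 0, 1, 0, 0, 1.4, 0, 0, 0, 1])

```text
clock: 26.12
tcp_pos: [0.5028, -0.2627, 0.0171]
ee_rot: [-180.0, 0.0, -175.8]
wrist_force: [-0.6, -0.6, 0.4]
width: 0.413
gripper_force: 41.0
```

Contact with the floor; releasing and lifting.

Request:
play_rows(moves=[0, 0, 0, 0, 0, 0, -0.6, 0, 0, 0, 0, 0, 0, -0.6, 0, 0, 0, 0, 0, 0, -0.6, 0, 0, 0, 0, 0, 0, -0.6, 0, 0, -15, 0, 0, 0, -0.6, 0, 0, -50, 0, 0, 0, -0.6, 0, 0, -100, 0, 0, 0, -0.6, 0, 0, -150, 0, 0, 0, -0.6])

```text
clock: 27.12
tcp_pos: [0.5027, -0.2626, 0.1695]
ee_rot: [-180.0, 0.0, -175.7]
wrist_force: [0.8, -0.1, 0.4]
width: 0.797
gripper_force: 0.0
```

Request:
play_rows(moves=[60, 0, -40, 0, 0, 0, -0.6, 100, 0, -40, 0, 0, 0, -0.6, 100, 0, -40, 0, 0, 0, -0.6, 100, 0, -40, 0, 0, 0, -0.6])

```text
clock: 27.62
tcp_pos: [0.4034, -0.2703, 0.2079]
ee_rot: [-179.9, 0.1, -175.8]
wrist_force: [-0.3, -1.1, 0.4]
width: 0.8
gripper_force: 0.0
```

```bash
python3 masks.py t7 top block_1; python3 -c "
from h import *
import cv2;a=get_image('scene')[120:340,150:450];b=cv2.imread('pics/t7.png')[120:290,180:470]
cv2.imwrite('pics/x7.png',cv2.vconcat([cv2.resize(a[:,:,::-1],(450,330)),cv2.resize(b,(450,264))]))"
```

```text
block_1 [188.8, 258.5, 19.3, 23.3] 0.73
block_1 [315.5, 202.8, 15.1, 19.2] 0.68
block_1 [193.7, 183.4, 25.2, 18.7] 0.67
block_1 [392.1, 203.4, 66.8, 75.5] 0.66
block_1 [193.9, 224.6, 26.2, 19.8] 0.63
block_1 [416.6, 230.2, 17.1, 25.2] 0.6
block_1 [218.4, 149.8, 23.2, 21.1] 0.52
block_1 [311.2, 188.4, 23.7, 69.5] 0.51
```

View pics/x7.png

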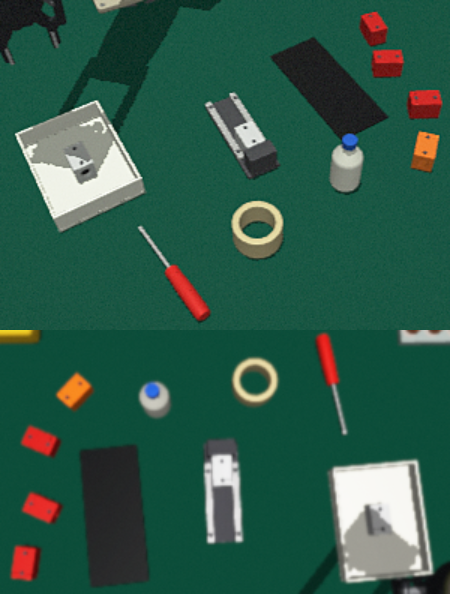

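The block stands upright in the bin (scene crop (80,160)) and the good block is against the end block (248,135). The tape, bottle and screwdriver have not moved.

```bash
python3 -c "
from workcell import *
print(sign_off())"
```

```text
the job is handed in; nothing more can be done
None
```

The job is handed in: the block nearer the gauge's end block on the rack went fully home and was left on the pin; the other, taken as the blocked one by elimination and not tried, stands upright in the white bin, and the tape, bottle and screwdriver were not disturbed.

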